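Extend the drip stand's arm by one hole and set the wire basket in its ring

TASK

Draw the blue sleeve of the drip stand out by one hole: squeeze its brass spring button flush, slide the sleeve away from the post and let the button pop right out through the next hole, without forcing the sleeve against the button. Then set the wire basket down gently in the steel ring at the end of the sleeve, upright and fully seated, and leave it there; do not disturb the other things on the bench.

Things in the scene. Friction and masses are not known exactly. Their poses are not given: they have to be found in the camera images.
- button_face (a point): tip of the domed brass spring button (11 mm across) that sits in the stand's fixed inner tube and sticks out 4 mm through a hole in the upright side wall of the blue sleeve that faces the robot. It points along the stand's -x and is pushed in along +x. The spring gives 2.5 N when out and 4.3 N when pressed flush with the sleeve's wall. The button does not travel with the sleeve.
- stand: fixed drip stand: navy base plate 120 x 430 x 10 mm, steel drip pan, square aluminium post 178 mm tall, and a level inner tube that runs from the post along the stand's -y, axis 160 mm above the bench. Origin on the bench under the post; z up. The button's axis is 127 mm from the post's axis.
- sleeve_top (a point): centre line of the blue sleeve's top face, over its middle hole; it moves with the sleeve. The sleeve is a square tube, 26 mm wide and high, 140 mm long, walls 2 mm, on the inner tube; it cannot turn and rubs with about 2.5 N. With the button out it is locked to within 1 mm; button and sleeve bear 18 N against each other before damage.
- sleeve (a joint): how far the sleeve is drawn out (m), along the stand's -y, away from the post; 0 at the start, the button through the middle one of three holes. How far along the next hole lies is not marked: 25 to 80 mm. With the button held flush, pushing the sleeve (10 to 20 N on the hand for the first 5 mm) tucks the dome under the wall; then it slides easily until the button springs out in the next hole and the sleeve stops dead.
- snap_button (a joint): how far the button is pushed in (m): 0 fully out, 0.004 flush with the outside of the sleeve, 0.006 under the sleeve's wall
- ring (a point): centre of the upper face of the steel ring at the sleeve's end, 164 mm above the bench; opening 58 mm, outside 76 mm, 8 mm thick. It moves with the sleeve, 128 mm beyond the sleeve's middle hole.
- basket_grip (a point): centre of the black grip (15 mm across, 28 mm tall, upright) on top of the wire basket's centre stem, 94 mm above the basket's underside. The basket is 52 mm across and 44 mm deep below its collar (68 mm across, 3 mm thick); 108 mm tall in all, 0.2 kg. It hangs in the ring by its collar.
- basket_collar (a point): centre of the underside of the basket's collar, on its axis, 44 mm above the basket's underside and 50 mm below basket_grip; it meets the ring's upper face when the basket is seated
- basket: wire basket of the cleaning machine, as above; origin at the centre of its underside, z up its stem
- jar: bystander: clear jar with a black lid, 72 mm across, 95 mm tall
- pot: bystander: amber pot with a white lid, 60 mm across, 50 mm tall
- rinse: bystander: white bottle, 60 mm across, 170 mm tall
- driver: bystander: small screwdriver, 130 mm long
- parts_tray: bystander: white divided tray, 130 x 90 x 16 mm, with brass wheels
There are look-alikes about, which are no part of the job. What is shaped like the basket but orange or purple is not meant.

How it is judged (in metres and radians):
On the way, in this order (a step that is already met when the one before it is completed fails the run):
1. the button is squeezed flush by the fingers while the sleeve is still at its first hole (value of joint snap_button above 0.0032 m and contact force between the fingers and snap_button above 1 N and value of joint sleeve below 0.003 m), for 0.05 s.
2. the sleeve stands at the next hole out and the button has popped out through it (value of joint sleeve between 0.025 and 0.08 m and value of joint snap_button below 0.0012 m), for 0.2 s.
3. the basket is seated in the ring and let go (horizontal distance between basket_collar and ring below 0.005 m and z of basket_collar in the frame of ring between -0.003 and 0.003 m and contact force between the fingers and basket below 0.1 N), for 0.2 s.
At the end, for the whole second after the job is handed in: The sleeve is drawn out by one hole, with the button fully out (within 1.2 mm) through that hole; the basket hangs in the ring, its collar on the ring (within 3 mm in height, 5 mm of centre), upright within 0.08 rad, at rest and let go (all of step 2 and all of step 3 and angle between basket's own z axis and vertical below 0.08 rad and linear speed of basket below 0.02 m/s); the robot touches nothing.
It fails at once if the sleeve was forced against the button (more than 18 N between them) (contact force between snap_button and sleeve above 18 N).
It fails at once if the basket was pushed on the ring or the stand with more than 20 N (contact force between basket and stand above 20 N).
It fails at once if the basket was tipped over (angle between basket's own z axis and vertical above 0.6 rad).
It fails at once if another thing on the bench was disturbed (moved by more than 2 cm) (distance of any of jar, pot, rinse, driver, parts_tray from where it was at the start of the episode above 0.02 m).
It also fails if it takes over 58 s, if anything falls off the work surface, if the arm or the gripper's body presses on something with over 40 N, if the wrist force passes 120 N, or if a joint passes its speed limit or range.

ROBOT

A 7-joint arm with a two-finger parallel gripper is mounted at the origin on the work surface. World frame = base frame: x ahead of the robot, y to its left, z up, the work surface at z = 0. Lengths are in m, angles in degrees, forces in N, time in s.
With the tool pointing down it reaches from about 0.425 to 0.925 m from the base axis. Payload 6.8 kg.
Tool frame: the origin (TCP) lies on the centre line of the jaws, within the pads' length; the fingertips stand 14 mm ahead of it and the grasp point (between the pads) lies 5 mm behind it; z points along the fingers, y is the line along which they close (so a half turn about z gives the same grasp; the last joint's range is limited). The gripper opens to 88 mm and grips with 3 to 60 N. Pads are 20 mm wide; open, the fingers measure 115 mm over their backs; the gripper's body (75 mm by 178 mm) begins 61 mm behind the grasp point.
Start: joints at [65.827, 27.33, 1.283, 89.118, -0.659, 63.558, -4.761], TCP at [0.208, -0.642, 0.237] pointing down, gripper open.
Joint ranges: [-169.35, 169.35], [-19.33, 120.38], [-80.79, 83.38], [13.8, 139.57], [-78.32, 258.32], [9.67, 109.79], [-169.56, 169.56]. Speed limits (degrees/s): [136.94, 136.94, 180, 180, 180, 180, 180].

INTERFACE

Orientations are given as [roll, pitch, yaw] about the fixed x, y, z axes, in that order (R = Rz(yaw) Ry(pitch) Rx(roll)).
In Python, from plant import arm gives the robot as it stands.
- The arm moves only by the tool move_arm, never from a script. Its argument "steps" is text: rows parted by semicolons, each of 6 numbers parted by spaces: the shift along the tool's x, y, z in mm, then the turn, a rotation vector about the tool's x, y, z in rad. A call has 1 to 5 rows; each row shifts and turns the commanded pose from where the row before left it, along the tool's axes as they then stand; what a row does not reach is not made up. A row lasts 1/10 s, in which the tool goes at most 50 mm and 8.59 degrees, less where a joint would pass 70% of its speed; a pose out of reach is approached as far as the arm can. A call with a gripper value outside its range is refused whole. "gripper" is the opening in per cent of the stroke, from 0 (shut) to 100 (fully open), set as the call begins (left out, the last holds). The fingers move at their own pace and stop on an object; "grip_force" is the grip in N (left out, the last holds). Time passes only in rows, so rows that do not move let the fingers close. It gives the time, the measured TCP pose, the force, the opening and the grip force at its end, in the units of the state.
- arm.state(): the state, without advancing time (a new reading comes with each control period).
- arm.get_image(name): name is "scene" or "side" or "wrist"; returns a dict with "img" (400x640x3 uint8, blue, green, red), "fx", "fy", "cx", "cy" (pixels), "extrinsics" (4x4, takes a point from camera to world coordinates). Camera axes: x right, y down, z forward; pixel columns grow to the right and rows downward; lengths in m; the calibration is good to about 2 mm. A picture is of the moment at which its call begins. There is no depth.
- arm.job_done(): hands the job in; it is judged then, once.
The state is a dict: "time": time; "qpos": joint angles; "joint_velocities": joint speeds; "joint_efforts": joint torques, N m; "tcp_pos": TCP position; "ee_rot": TCP orientation; "wrist_force": force on the tool from outside, world axes, zero at the start; "moment": the same for the moment, N m; "grip_width": finger opening in m; "gripper_force": force on a finger pad.
Only numpy, scipy, OpenCV 4.12 (cv2) and the standard library are available. Lean on these libraries where they do the work, as an engineer would, in place of code of your own. Each camera call takes 0.05 s, during which the arm holds its last target. There are 200 camera calls.

## Working session

There is one attempt and no reset: what is moved stays moved. The work goes in short steps, Python scripts to look and compute and a tool call to move; the robot and the scene stay as the last step left them, time stands still between calls to the robot, and variables do not carry over. Pictures are saved under pics/ and viewed, at most 10 in all, crops included, and the job is handed in when it is done.

Besides the shell and the picture viewer there is one more tool, called by a JSON object that holds its "fn" and its "kwargs", one argument or row to a line. move_arm: Moves the arm, as the interface text tells. Its arguments: {"type":"object","properties":{"steps":{"type":"string"},"gripper":{"type":"number"},"grip_force":{"type":"number"}},"required":["steps"]}

```bash
ls; mkdir -p pics; cat > h.py <<'E'
import numpy as np,cv2
from plant import arm
def snap(n,f):
    d=arm.get_image(n); cv2.imwrite('pics/'+f+'.png',d['img']); np.savez('pics/'+f,**{k:v for k,v in d.items()}); return d
def load(f): return np.load('pics/'+f+'.npz')
def pix(d,p):
    E=np.array(d['extrinsics']);q=E[:3,:3].T@(np.array(p,float)-E[:3,3]);return np.array([d['fx']*q[0]/q[2]+d['cx'],d['fy']*q[1]/q[2]+d['cy']])
def ray(d,u,v):
    E=np.array(d['extrinsics']);r=E[:3,:3]@np.array([(u-d['cx'])/d['fx'],(v-d['cy'])/d['fy'],1]);return E[:3,3],r/np.linalg.norm(r)
def atz(d,u,v,z):
    o,r=ray(d,u,v);return o+r*(z-o[2])/r[2]
def tri(*a):
    A=np.zeros((3,3));b=np.zeros(3)
    for d,u,v in a:
        o,r=ray(d,u,v);P=np.eye(3)-np.outer(r,r);A+=P;b+=P@o
    return np.linalg.solve(A,b)
E
python3 - <<'E'
from h import *
for n in("scene","side"):
    d=snap(n,n+'0'); print(n,d['fx'],np.round(d['extrinsics'],3).tolist())
print(arm.state())
E
```

```text
pics
scene 509.5289866018752 [[-0.688, 0.533, -0.492, 1.153], [0.726, 0.512, -0.46, 0.61], [0.007, -0.674, -0.739, 1.138], [0.0, 0.0, 0.0, 1.0]]
side 383.9083484222732 [[-0.692, -0.551, 0.467, 0.042], [-0.722, 0.512, -0.465, 0.488], [0.017, -0.659, -0.752, 0.896], [0.0, 0.0, 0.0, 1.0]]
{'time': 0.1, 'qpos': array([65.82570278, 27.37145274,  1.28109409, 89.1717157 , -0.6582842 ,
       63.55724427, -4.76238293]), 'joint_velocities': array([ 0.08242656, -0.07529591, -0.01765836, -0.15536149, -0.02811982,
       -0.03847055, -0.07527557]), 'joint_efforts': array([ 4.38601157e-03, -5.84091854e+01,  1.54006686e+00, -2.73313093e+01,
       -5.42537752e-02,  1.31700558e-02,  8.07626247e-05]), 'tcp_pos': array([ 0.20818894, -0.64155196,  0.2357815 ]), 'ee_rot': array([-1.79907269e+02,  7.74444739e-03,  1.79801084e+01]), 'wrist_force': array([-0.14796124, -0.73801025,  0.09850823]), 'moment': array([-0.03009682, -0.02554032,  0.00300857]), 'gripper_force': 0.0, 'grip_width': 0.08781456638271068}
```

View pics/scene0.png

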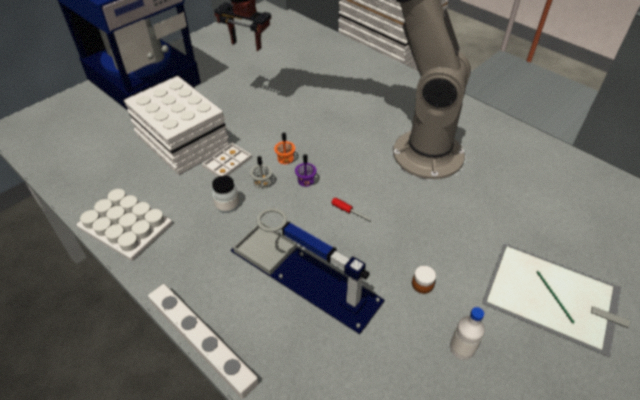

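View pics/side0.png

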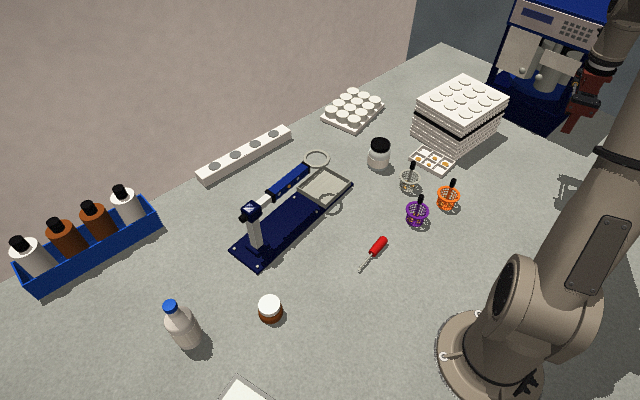

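The scene view shows the post top at about (354,266), the sleeve from (285,228) to (335,254), the ring at (271,220), the silver basket at (262,175), and the jar at (225,193). In the side view the ring is at (316,157), the basket at (409,180), and the button on the robot-facing side wall. I'll enlarge and measure.

```bash
python3 - <<'E'
from h import *
a=load('scene0');b=load('side0')
ca=cv2.resize(a['img'][120:330,200:400],None,fx=2.8,fy=2.8,interpolation=cv2.INTER_CUBIC)
cb=cv2.resize(b['img'][130:280,220:440],None,fx=3.6,fy=3.6,interpolation=cv2.INTER_CUBIC)
cv2.imwrite('pics/ca.png',ca);cv2.imwrite('pics/cb.png',cb)
for n,u,v in(('ring',(271,220),(316.5,157.5)),('grip',(260,162),(410,173.5)),('posttop',(354,266),(249,210))):
    print(n,tri((a,*u),(b,*v)).round(3))
print(atz(a,271,220,.164),atz(b,316.5,157.5,.164))
E
```

```text
ring [ 0.639 -0.056  0.16 ]
grip [ 0.465 -0.295  0.073]
posttop [0.606 0.196 0.168]
[ 0.64178041 -0.05005414  0.164     ] [ 0.63603959 -0.05609087  0.164     ]
```

View pics/cb.png

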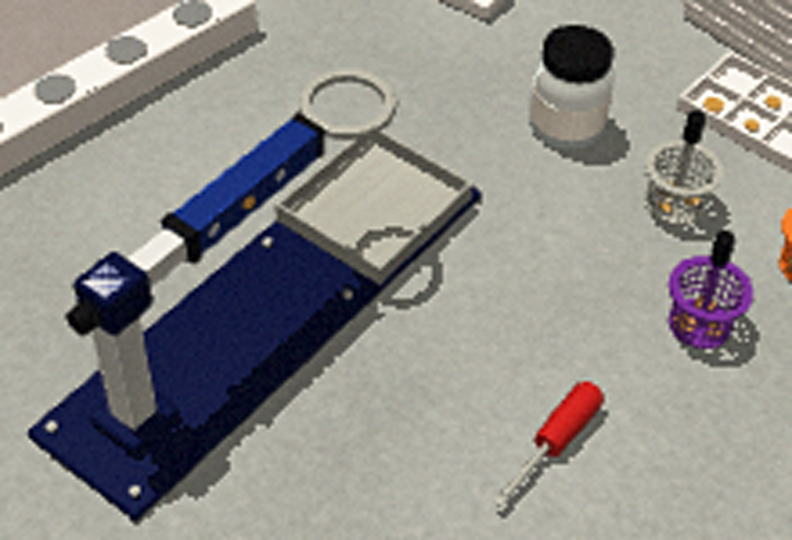

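View pics/ca.png

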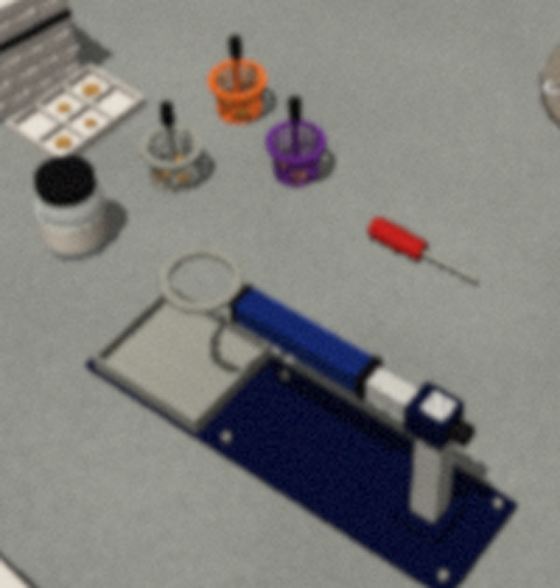

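The crops show, in side-view full-frame pixels, the button at (289.2,186.4) and bare holes at (281.7,193.3) and (297.5,178.1). The ring is at (316.7,158.6), the grip at (412.5,165.3) and the post top at (250,208.6). In the scene view the ring is at (271.8,220), the grip at (259.6,160.4) and the post top at (356.4,264.6).

```bash
python3 - <<'E'
from h import *
a=load('scene0');b=load('side0')
ring=tri((a,271.8,220),(b,316.7,158.6));grip=tri((a,259.6,160.4),(b,412.5,165.3));post=tri((a,356.4,264.6),(b,250,208.6))
print('ring',ring,'grip',grip,'post',post)
w=(post-ring)[:2];print('len',np.linalg.norm(w),'yaw',np.degrees(np.arctan2(-w[0],w[1])))
H=[atz(b,u,v,.16) for u,v in((281.7,193.3),(289.2,186.4),(297.5,178.1))]
print(np.array(H).round(4),[np.linalg.norm(H[i+1]-H[i]) for i in(0,1)])
print('btn-post',np.linalg.norm((H[1]-post)[:2]),'btn-ring',np.linalg.norm((H[1]-ring)[:2]))
w2=H[0]-H[2];print('yaw2',np.degrees(np.arctan2(-w2[0],w2[1])))
# base plate corners z=.01 from side/scene
for d,u,v in((b,(30/3.6+220),(433/3.6+130)),(b,136/3.6+220,515/3.6+130),(b,480/3.6+220,193/3.6+130),(a,90/2.8+200,363/2.8+120),(a,515/2.8+200,505/2.8+120),(a,440/2.8+200,585/2.8+120)): print('plate',atz(d,u,v,.01).round(4))
print('stack top',tri((a,167,93),(b,470,85)).round(3))
print('pred grip',pix(a,[*grip[:2],.094]),pix(b,[*grip[:2],.094]))
E
```

```text
ring [ 0.63640828 -0.05536036  0.15780003] grip [ 0.46906363 -0.29757867  0.09304761] post [0.60212165 0.19716777 0.17415458]
len 0.254845108143407 yaw 7.731968878856058
[[0.5997 0.1    0.16  ]
 [0.6054 0.07   0.16  ]
 [0.6138 0.0339 0.16  ]] [np.float64(0.03057870977545901), np.float64(0.0370473813500938)]
btn-post 0.12723301138728635 btn-ring 0.12911484004119436
yaw2 12.014125510727181
plate [0.6486 0.2625 0.01  ]
plate [0.536 0.247 0.01 ]
plate [ 0.5902 -0.1734  0.01  ]
plate [ 0.7073 -0.1525  0.01  ]
plate [0.5436 0.2513 0.01  ]
plate [0.6514 0.2546 0.01  ]
stack top [ 0.527 -0.653  0.191]
pred grip [259.29600641 159.67422505] [412.20882068 165.51318402]
```

```bash
cat >> h.py <<'E'
from scipy.spatial.transform import Rotation as Ro
def plan(p,yaw,n,s=None,down=True):
    "n rows from the present pose to p, tool down, yaw; shift in tool axes, turn"
    s=s or arm.state();P=np.array(s['tcp_pos']);R=Ro.from_euler('xyz',s['ee_rot'],degrees=True)
    T=Ro.from_euler('xyz',[180,0,yaw],degrees=True);w=(R.inv()*T).as_rotvec()/n
    for i in range(n):
        d=R.inv().apply((np.array(p)-P)/n)*1000; print(' '.join('%.1f'%x for x in d),' '.join('%.4f'%x for x in w))
        R=R*Ro.from_rotvec(w)
    print('dist',np.linalg.norm(np.array(p)-P)*1000/n)
E
python3 - <<'E'
from h import *
s=dict(arm.state()); plan([.44,-.27,.33],55,10,s)
s['tcp_pos']=np.array([.44,-.27,.33]);s['ee_rot']=[180,0,55]; plan([.619,.071,.27],97.5,10,s)
E
```

```text
33.5 -28.2 -9.4 -0.0002 -0.0000 -0.0646
35.3 -26.0 -9.4 -0.0002 -0.0000 -0.0646
36.9 -23.6 -9.4 -0.0002 -0.0000 -0.0646
38.3 -21.2 -9.4 -0.0002 -0.0000 -0.0646
39.6 -18.7 -9.4 -0.0002 -0.0000 -0.0646
40.7 -16.1 -9.4 -0.0002 -0.0000 -0.0646
41.7 -13.4 -9.4 -0.0002 -0.0000 -0.0646
42.5 -10.7 -9.4 -0.0002 -0.0000 -0.0646
43.1 -7.9 -9.4 -0.0002 -0.0000 -0.0646
43.5 -5.1 -9.4 -0.0002 -0.0000 -0.0646
dist 44.79557459711831
38.2 -4.9 6.0 0.0000 0.0000 -0.0742
38.5 -2.1 6.0 0.0000 0.0000 -0.0742
38.5 0.8 6.0 0.0000 0.0000 -0.0742
38.3 3.7 6.0 0.0000 0.0000 -0.0742
38.0 6.5 6.0 0.0000 0.0000 -0.0742
37.4 9.3 6.0 0.0000 0.0000 -0.0742
36.6 12.0 6.0 0.0000 0.0000 -0.0742
35.6 14.7 6.0 0.0000 0.0000 -0.0742
34.4 17.3 6.0 0.0000 0.0000 -0.0742
33.0 19.8 6.0 0.0000 0.0000 -0.0742
dist 38.977172806656974
```

{"fn": "move_arm", "kwargs": {
  "steps": "33.5 -28 -9.5 0 0 -0.065; 35 -26 -9.5 0 0 -0.065; 37 -23.5 -9.5 0 0 -0.065; 38 -21 -9.5 0 0 -0.065; 39.5 -18.5 -9.5 0 0 -0.065",
  "gripper": 100
}}

```text
time: 0.6
tcp_pos: [0.3244, -0.4553, 0.2842]
ee_rot: [-180.0, 0.0, 36.7]
wrist_force: [0.8, -0.9, -0.4]
grip_width: 0.0874
gripper_force: 0.0
```

{"fn": "move_arm", "kwargs": {
  "steps": "40.5 -16 -9.5 0 0 -0.065; 41.5 -13.5 -9.5 0 0 -0.065; 42.5 -10.5 -9.5 0 0 -0.065; 43 -8 -9.5 0 0 -0.065; 43.5 -5 -9.5 0 0 -0.065"
}}

```text
time: 1.1
tcp_pos: [0.4395, -0.2697, 0.3319]
ee_rot: [-180.0, 0.0, 55.4]
wrist_force: [0.7, -1.3, 0.4]
grip_width: 0.0877
gripper_force: 0.0
```

```bash
python3 - <<'E'
from h import *
d=snap('wrist','w1'); s=arm.state(); print(s['time'],s['tcp_pos'],s['ee_rot']); print(d['fx'],np.round(d['extrinsics'],3).tolist())
print('grip pix',pix(d,[.469,-.2976,.108]),'collar',pix(d,[.469,-.2976,.047]))
plan([.619,.071,.27],97.5,10,s)
E
```

```text
1.15 [ 0.44469025 -0.26229633  0.33376831] [179.86805812  -0.24143939  56.12723913]
335.57290932703546 [[0.822, -0.551, -0.14, 0.477], [-0.569, -0.797, -0.203, -0.215], [-0.0, 0.247, -0.969, 0.478], [0.0, 0.0, 0.0, 1.0]]
grip pix [351.43726907 179.09634981] collar [346.5543602  170.01466411]
37.4 -4.1 6.5 0.0004 -0.0003 -0.0722
37.6 -1.4 6.5 0.0004 -0.0003 -0.0722
37.6 1.3 6.5 0.0004 -0.0003 -0.0722
37.4 4.0 6.5 0.0004 -0.0003 -0.0722
37.0 6.7 6.5 0.0004 -0.0003 -0.0722
36.4 9.4 6.5 0.0004 -0.0003 -0.0722
35.6 12.0 6.4 0.0004 -0.0003 -0.0722
34.7 14.5 6.4 0.0004 -0.0003 -0.0722
33.6 17.0 6.4 0.0004 -0.0003 -0.0722
32.2 19.4 6.4 0.0004 -0.0003 -0.0722
dist 38.14927648258666
```

View pics/w1.png

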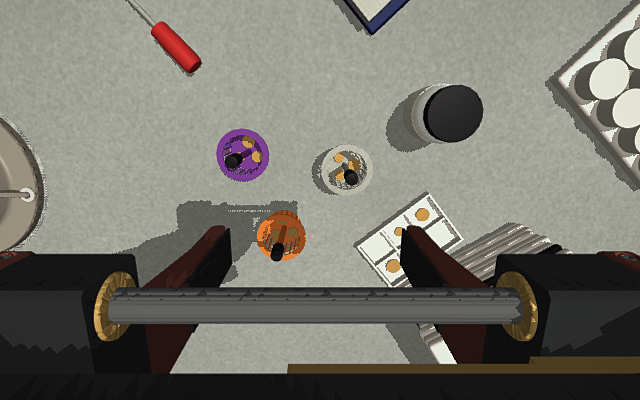

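The silver grip top appears at (350,178), against a predicted (351,179), so the basket estimate is good to about 1 mm. Next I go over the sleeve.

{"fn": "move_arm", "kwargs": {
  "steps": "37.5 -4 6.5 0 0 -0.072; 37.5 -1.5 6.5 0 0 -0.072; 37.5 1.5 6.5 0 0 -0.072; 37.5 4 6.5 0 0 -0.072; 37 6.5 6.5 0 0 -0.072"
}}

```text
time: 1.65
tcp_pos: [0.5292, -0.1052, 0.2986]
ee_rot: [-180.0, 0.0, 76.0]
wrist_force: [0.5, 0.1, 0.6]
grip_width: 0.0881
gripper_force: 0.0
```

{"fn": "move_arm", "kwargs": {
  "steps": "36.5 9.5 6.5 0 0 -0.072; 35.5 12 6.5 0 0 -0.072; 34.5 14.5 6.5 0 0 -0.072; 33.5 17 6.5 0 0 -0.072; 32 19.5 6.5 0 0 -0.072",
  "gripper": 70
}}

```text
time: 2.15
tcp_pos: [0.6197, 0.0592, 0.2659]
ee_rot: [-180.0, 0.0, 96.6]
wrist_force: [0.5, -0.8, 0.8]
grip_width: 0.0615
gripper_force: 0.0
```

{"fn": "move_arm", "kwargs": {
  "steps": "0 0 0 0 0 0; 0 0 0 0 0 0"
}}

```text
time: 2.35
tcp_pos: [0.619, 0.0587, 0.2658]
ee_rot: [-179.9, -0.0, 96.5]
wrist_force: [-0.1, 0.1, -0.4]
grip_width: 0.0611
gripper_force: 0.0
```

```bash
python3 - <<'E'
from h import *
d=snap('wrist','w2'); s=arm.state(); print(s['time'],s['tcp_pos'],s['ee_rot'],s['wrist_force'])
print(np.round(d['extrinsics'],3).tolist())
for p in([.619,.071,.173],[.602,.069,.16],[.6364,-.0553,.164],[.602,.197,.178]): print(p,pix(d,p).round(1))
E
```

```text
2.4 [0.61899299 0.05735599 0.26612106] [-1.79932262e+02  3.58600265e-02  9.64093940e+01] [-0.22898693  0.00907829  0.16316945]
[[0.994, 0.11, 0.026, 0.611], [0.113, -0.963, -0.245, 0.125], [-0.002, 0.247, -0.969, 0.412], [0.0, 0.0, 0.0, 1.0]]
[0.619, 0.071, 0.173] [318.2 189.5]
[0.602, 0.069, 0.16] [295.8 185.8]
[0.6364, -0.0553, 0.164] [321.4 333.2]
[0.602, 0.197, 0.178] [314.4  -7.5]
```

View pics/w2.png

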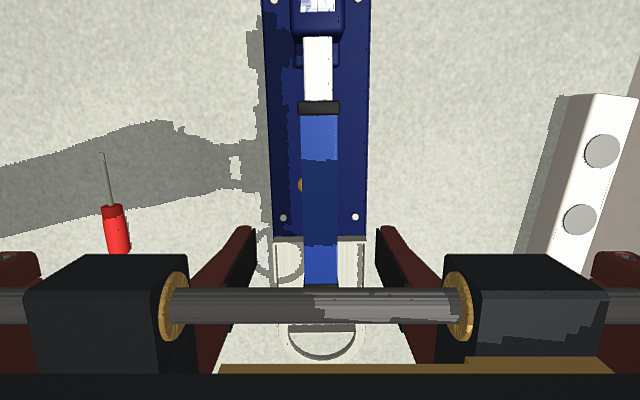

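The wrist view shows the sleeve edges at u=302 and 338 (v=185). Its centre line is near u=320 all along, and the button tip is at about (298,185). I'll convert those pixels.

```bash
python3 - <<'E'
from h import *
d=load('w2');im=d['img'].astype(int)
C=[]
for v in range(125,280,6):
    r=im[v]; m=np.where((r[:,0]-r[:,2]>45)&(r[:,0]>105))[0]; m=m[(m>295)&(m<345)]
    if len(m)>20: C.append([atz(d,m.min(),v,.173),atz(d,m.max()+1,v,.173)])
C=np.array(C);w=(C[:,1]-C[:,0])[:,0];mid=C.mean(1);print('width',w.round(4))
f=np.polyfit(mid[:,1],mid[:,0],1);print('yaw',np.degrees(np.arctan(-f[0])),'x at y=.07',np.polyval(f,.07))
B=np.array([(v,u) for v in range(175,196) for u in range(290,303) if im[v,u,2]-im[v,u,0]>50]);print('brass',B.min(0),B.max(0),B.mean(0))
for u in (B[:,1].min(),): print(atz(d,u,B[:,0].mean()+.5,.16))
plan([np.polyval(f,.07),.07,.155],97.5,4)
E
```

```text
width [0.0263 0.0264 0.0266 0.026  0.0261 0.0262 0.0251 0.0253 0.0254 0.0255
 0.0256]
yaw 7.228693772786153 x at y=.07 0.6202751794898257
brass [179 298] [191 301] [184.65853659 299.7804878 ]
[0.60361412 0.06968743 0.16      ]
3.1 0.7 27.8 -0.0003 0.0002 -0.0048
3.1 0.7 27.8 -0.0003 0.0002 -0.0048
3.1 0.7 27.8 -0.0003 0.0002 -0.0048
3.1 0.7 27.8 -0.0003 0.0002 -0.0048
dist 27.961363103460958
```

{"fn": "move_arm", "kwargs": {
  "steps": "3.7 0.6 28 0 0 -0.004; 3.7 0.6 28 0 0 -0.004; 3.7 0.6 28 0 0 -0.004; 3.7 0.6 27 0 0 -0.003; 0 0 0 0 0 0"
}}

```text
time: 2.9
tcp_pos: [0.6173, 0.0708, 0.1524]
ee_rot: [-179.6, 0.1, 97.2]
wrist_force: [0.1, -0.4, -0.4]
grip_width: 0.0615
gripper_force: 0.0
```

```bash
python3 - <<'E'
from h import *
d=snap('wrist','w3'); s=arm.state(); print(s['time'],s['tcp_pos'],s['ee_rot'],s['wrist_force'],s['grip_width'])
plan([.6202,.072,.155],97.3,1,s)
E
```

```text
2.95 [0.6187245  0.07128641 0.15464308] [-1.79810199e+02  5.54015053e-02  9.72122355e+01] [ 0.47780927 -0.35321535 -0.07154748] 0.06165770273688534
0.5 1.6 -0.4 -0.0033 0.0010 -0.0015
dist 1.6774080643492602
```

{"fn": "move_arm", "kwargs": {
  "steps": "0.5 1.6 0 0 0 0; 0 0 0 0 0 0; 0 0 0 0 0 0; 0 0 0 0 0 0; 0 0 0 0 0 0",
  "gripper": 0,
  "grip_force": 15
}}

```text
time: 3.45
tcp_pos: [0.62, 0.0736, 0.1559]
ee_rot: [-179.8, 0.0, 97.3]
wrist_force: [-3.9, -0.9, 9.5]
grip_width: 0.0261
gripper_force: 15.0
```

{"fn": "move_arm", "kwargs": {
  "steps": "0 0 0 0 0 0; 0 0 0 0 0 0; 0 0 0 0 0 0"
}}

```text
time: 3.75
tcp_pos: [0.62, 0.0736, 0.1559]
ee_rot: [-179.8, 0.1, 97.3]
wrist_force: [-6.8, -1.3, 6.0]
grip_width: 0.026
gripper_force: 15.0
```

{"fn": "move_arm", "kwargs": {
  "steps": "-1 0 0 0 0 0; -1 0 0 0 0 0; -1 0 0 0 0 0; -0.5 0 0 0 0 0; 0 0 0 0 0 0"
}}

```text
time: 4.25
tcp_pos: [0.6201, 0.0728, 0.156]
ee_rot: [-179.9, -0.1, 97.4]
wrist_force: [-7.9, 4.0, 4.7]
grip_width: 0.0266
gripper_force: 15.0
```

{"fn": "move_arm", "kwargs": {
  "steps": "-1 0 0 0 0 0; -1 0 0 0 0 0; -1 0 0 0 0 0; 0 0 0 0 0 0"
}}

```text
time: 4.65
tcp_pos: [0.6204, 0.0709, 0.156]
ee_rot: [-179.9, -0.2, 97.5]
wrist_force: [-6.9, 6.3, 3.5]
grip_width: 0.0258
gripper_force: 15.0
```

{"fn": "move_arm", "kwargs": {
  "steps": "-1 0 0 0 0 0; -1 0 0 0 0 0; 0 0 0 0 0 0"
}}

```text
time: 4.95
tcp_pos: [0.6205, 0.0701, 0.1559]
ee_rot: [-179.9, -0.3, 97.5]
wrist_force: [-6.4, 7.3, 3.0]
grip_width: 0.0263
gripper_force: 15.0
```

```bash
cat >> h.py <<'E'
def end(d):
    "world y of black-to-white edge at the sleeve's post end, taken at z=.16"
    im=d['img'].astype(int).sum(2); 
    c=pix(d,[.61,.14,.173]); u=int(c[0]); col=im[:220,u-4:u+5].mean(1); k=np.argmin(np.diff(col))
    g=np.diff(col); 
    return u,k,g[k],atz(d,u,k+1,.174).round(4)
E
python3 - <<'E'
from h import *
d=snap('wrist','w4'); s=arm.state(); print(s['tcp_pos'],s['wrist_force'])
for n in('w2','w3','w4'): print(n,end(load(n)))
E
```

```text
[0.62047151 0.07014285 0.15595465] [-7.61558662  8.99840017  3.06441857]
w2 (316, np.int64(100), np.float64(-406.66666666666674), array([0.6104, 0.1326, 0.174 ]))
w3 (320, np.int64(123), np.float64(-526.6666666666666), array([0.6108, 0.1334, 0.174 ]))
w4 (313, np.int64(128), np.float64(-449.7777777777778), array([0.6112, 0.1302, 0.174 ]))
```

{"fn": "move_arm", "kwargs": {
  "steps": "-1 0 0 0 0 0; -1 0 0 0 0 0; -1 0 0 0 0 0; 0 0 0 0 0 0"
}}

```text
time: 5.4
tcp_pos: [0.6212, 0.0644, 0.1559]
ee_rot: [-179.8, -0.1, 97.4]
wrist_force: [-7.2, 1.5, 5.9]
grip_width: 0.0258
gripper_force: 15.0
```

{"fn": "move_arm", "kwargs": {
  "steps": "-1 0 0 0 0 0; -1 0 0 0 0 0; -1 0 0 0 0 0; 0 0 0 0 0 0"
}}

```text
time: 5.8
tcp_pos: [0.6216, 0.0618, 0.1559]
ee_rot: [-179.9, -0.1, 97.4]
wrist_force: [-7.1, 2.7, 4.1]
grip_width: 0.0262
gripper_force: 15.0
```

{"fn": "move_arm", "kwargs": {
  "steps": "-2 -1 0 0 0 0; -2 -1 0 0 0 0; -2 0 0 0 0 0; -2 0 0 0 0 0; 0 0 0 0 0 0",
  "grip_force": 7
}}

```text
time: 6.3
tcp_pos: [0.6228, 0.052, 0.1559]
ee_rot: [179.9, -0.0, 97.3]
wrist_force: [1.9, 3.9, 0.1]
grip_width: 0.0259
gripper_force: 7.0
```

{"fn": "move_arm", "kwargs": {
  "steps": "-2 0 0 0 0 0; -1 0 0 0 0 0; -1 0 0 0 0 0; 0 0 0 0 0 0"
}}

```text
time: 6.7
tcp_pos: [0.6233, 0.0475, 0.1559]
ee_rot: [179.9, -0.0, 97.3]
wrist_force: [1.4, 4.0, 0.1]
grip_width: 0.0262
gripper_force: 7.0
```

{"fn": "move_arm", "kwargs": {
  "steps": "-1 0 0 0 0 0; -1 0 0 0 0 0; -1 0 0 0 0 0; 0 0 0 0 0 0"
}}

```text
time: 7.1
tcp_pos: [0.6238, 0.0445, 0.156]
ee_rot: [179.9, -0.0, 97.3]
wrist_force: [2.3, 4.4, 0.3]
grip_width: 0.026
gripper_force: 7.0
```

{"fn": "move_arm", "kwargs": {
  "steps": "-1 0 0 0 0 0; -1 0 0 0 0 0; 0 0 0 0 0 0"
}}

```text
time: 7.4
tcp_pos: [0.6241, 0.042, 0.1559]
ee_rot: [179.9, 0.0, 97.3]
wrist_force: [3.7, 3.0, 1.0]
grip_width: 0.0259
gripper_force: 7.0
```

```bash
python3 - <<'E'
from h import *
d=snap('wrist','w5'); s=arm.state(); print(s['tcp_pos'],s['wrist_force']); print(end(d))
print('btn pix',pix(d,[.6036,.0697,.16]))
im=d['img'].astype(int)
B=np.array([(v,u) for v in range(60,260) for u in range(230,330) if im[v,u,2]-im[v,u,0]>50 and im[v,u,1]-im[v,u,0]>20]);print(len(B), B.mean(0) if len(B) else '')
E
```

```text
[0.62409352 0.04198536 0.15597053] [2.84140589 3.14296361 0.80015506]
(312, np.int64(128), np.float64(-433.3333333333333), array([0.6146, 0.1022, 0.174 ]))
btn pix [278.17454075 199.07249243]
0
```

{"fn": "move_arm", "kwargs": {
  "steps": "-1 0 0 0 0 0; -1 0 0 0 0 0; 0 0 0 0 0 0"
}}

```text
time: 7.75
tcp_pos: [0.6244, 0.0391, 0.1559]
ee_rot: [179.9, 0.1, 97.3]
wrist_force: [4.9, -0.2, 1.8]
grip_width: 0.0258
gripper_force: 7.0
```

{"fn": "move_arm", "kwargs": {
  "steps": "-1 0 0 0 0 0; -1 0 0 0 0 0; 0 0 0 0 0 0"
}}

```text
time: 8.05
tcp_pos: [0.6246, 0.0384, 0.156]
ee_rot: [179.9, -0.0, 97.3]
wrist_force: [4.7, 1.8, 1.5]
grip_width: 0.0257
gripper_force: 7.0
```

{"fn": "move_arm", "kwargs": {
  "steps": "-1 0 0 0 0 0; -1 0 0 0 0 0; 0 0 0 0 0 0"
}}

```text
time: 8.35
tcp_pos: [0.6248, 0.0368, 0.1559]
ee_rot: [179.9, -0.0, 97.3]
wrist_force: [5.0, 2.6, 1.5]
grip_width: 0.026
gripper_force: 7.0
```

```bash
python3 - <<'E'
from h import *
d=snap('wrist','w6'); s=arm.state(); print(s['tcp_pos'],s['wrist_force']); print(end(d),'btn pix',pix(d,[.6036,.0697,.16]))
cv2.imwrite('pics/w6c.png',cv2.resize(d['img'][90:290,220:420],None,fx=2.8,fy=2.8,interpolation=cv2.INTER_NEAREST))
E
```

```text
[0.62476504 0.03678931 0.15594116] [5.16449171 1.74345546 0.45647851]
(312, np.int64(128), np.float64(-449.44444444444446), array([0.6153, 0.0969, 0.174 ])) btn pix [277.82899467 187.35231916]
```

View pics/w6c.png

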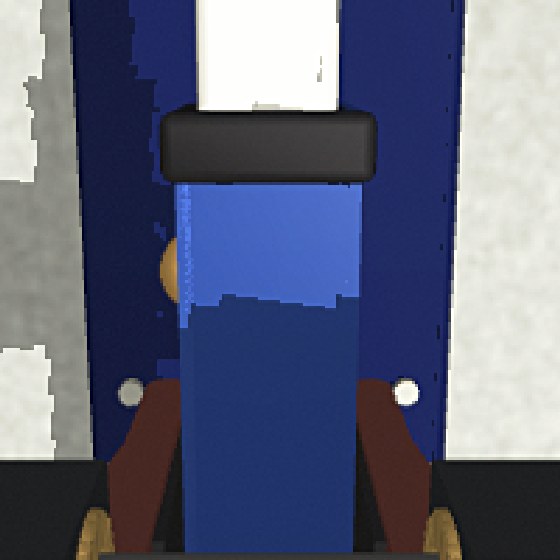

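The button has popped out at (281,186), where predicted, with the sleeve drawn 36.8 mm. I release, rise and look down on the ring.

{"fn": "move_arm", "kwargs": {
  "steps": "0 0 0 0 0 0; 0 0 0 0 0 0; 0 0 0 0 0 0",
  "gripper": 70
}}

```text
time: 8.7
tcp_pos: [0.6231, 0.0357, 0.1549]
ee_rot: [-179.8, 0.0, 97.3]
wrist_force: [-0.3, -0.2, -1.1]
grip_width: 0.0468
gripper_force: 0.0
```

{"fn": "move_arm", "kwargs": {
  "steps": "0 0 -20 0 0 0; 0 0 -40 0 0 0; -30 0 -40 0 0 0; -40 0 -20 0 0 0; -40 0 -10 0 0 0"
}}

```text
time: 9.2
tcp_pos: [0.6388, -0.0735, 0.2884]
ee_rot: [179.8, 0.1, 97.4]
wrist_force: [0.6, 0.4, -0.5]
grip_width: 0.0616
gripper_force: 0.0
```

{"fn": "move_arm", "kwargs": {
  "steps": "-30 0 0 0 0 0; 0 0 0 0 0 0; 0 0 0 0 0 0"
}}

```text
time: 9.5
tcp_pos: [0.6414, -0.1032, 0.285]
ee_rot: [-179.9, -0.0, 97.2]
wrist_force: [0.2, 0.1, -0.5]
grip_width: 0.0613
gripper_force: 0.0
```

```bash
python3 - <<'E'
from h import *
d=snap('wrist','w7'); e=snap('side','side7'); s=arm.state(); print(s['time'],s['tcp_pos'],s['ee_rot'],s['wrist_force'])
for r in (.029,.038):
  for p in([.6412,-.0916,.164],): print(pix(d,p),[pix(d,[p[0]+r*c,p[1]+r*q,.164]).round(1).tolist() for c,q in((1,0),(-1,0),(0,1),(0,-1))])
print(pix(e,[.6412,-.0916,.164]))
s=dict(s); plan([.469,-.2976,.2],60,7,s)
E
```

```text
9.6 [ 0.64163199 -0.1007785   0.28525299] [-1.79941159e+02 -5.51009640e-02  9.74374816e+01] [ 0.15826614  0.08738923 -0.7588715 ]
[317.75895849 182.65328491] [[353.0, 187.0], [282.3, 178.3], [322.4, 147.1], [313.4, 216.4]]
[317.75895849 182.65328491] [[363.9, 188.4], [271.2, 176.9], [323.9, 135.6], [312.0, 226.6]]
[324.39122492 150.91317144]
-24.7 -28.1 12.2 -0.0002 -0.0001 0.0933
-27.2 -25.7 12.2 -0.0002 -0.0001 0.0933
-29.5 -23.0 12.2 -0.0002 -0.0001 0.0933
-31.5 -20.2 12.2 -0.0002 -0.0001 0.0933
-33.2 -17.1 12.2 -0.0002 -0.0001 0.0933
-34.7 -14.0 12.2 -0.0002 -0.0001 0.0933
-35.8 -10.7 12.2 -0.0002 -0.0001 0.0933
dist 39.33336894902631
```

View pics/w7.png

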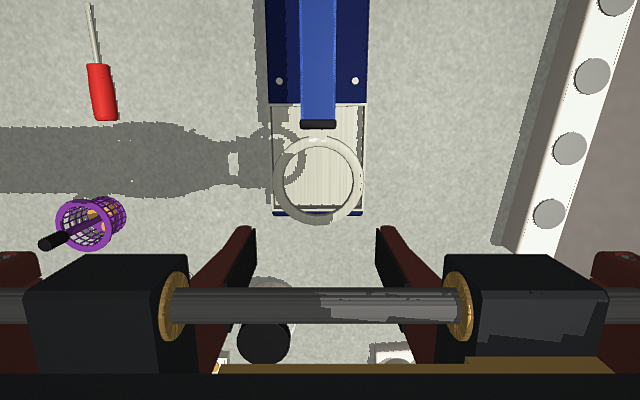

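The wrist view shows the ring with its outer rim at u 272–362 and v 136–226, centred near (317,181), as predicted to about 1 mm. I'll refine it by a gradient fit and check the clearances at the basket.

```bash
python3 - <<'E'
from h import *
from scipy.optimize import minimize
t=np.linspace(0,2*np.pi,240)
def fit(d,p0,off=None):
    g=cv2.GaussianBlur(cv2.cvtColor(d['img'],cv2.COLOR_BGR2GRAY),(0,0),1.0).astype(float)
    G=np.hypot(cv2.Sobel(g,-1,1,0),cv2.Sobel(g,-1,0,1))
    def sc(x,y):
        tot=0
        for r in(.029,.038):
            P=np.array([pix(d,[x+r*np.cos(a),y+r*np.sin(a),.164]) for a in t[::3]],np.float32)
            tot+=np.minimum(cv2.remap(G.astype(np.float32),P[:,0],P[:,1],cv2.INTER_LINEAR),150).mean()
        return tot
    return max((sc(p0[0]+i*5e-4,p0[1]+j*5e-4),i*.5,j*.5) for i in range(-10,11) for j in range(-10,11))
print('wrist',fit(load('w7'),(.6412,-.0916))); print('side',fit(load('side7'),(.6412,-.0916)))
a=load('scene0');b=load('side0')
J=tri((a,65/2.8+200,180/2.8+120),(b,578/3.6+220,53/3.6+130));print('jar',J)
d=load('w1')
print('basket grip from w1',atz(d,350.5,178,.108),'purple',atz(d,233,160,.108),'orange',atz(d,277,252,.108))
E
```

```text
wrist (np.float32(218.15475), 0.0, 1.5)
side (np.float32(256.34155), -4.5, 3.0)
jar [ 0.60340287 -0.30517675  0.08527831]
basket grip from w1 [ 0.4688202  -0.29595314  0.108     ] purple [ 0.3729347  -0.20496299  0.108     ] orange [ 0.34805908 -0.32108788  0.108     ]
```

{"fn": "move_arm", "kwargs": {
  "steps": "-24.5 -28 12 0 0 0.093; -27 -25.5 12 0 0 0.093; -29.5 -23 12 0 0 0.093; -31.5 -20 12 0 0 0.093; -33 -17 12 0 0 0.093",
  "gripper": 55
}}

```text
time: 10.1
tcp_pos: [0.5184, -0.2414, 0.2253]
ee_rot: [-180.0, -0.0, 70.6]
wrist_force: [0.8, -0.5, -0.4]
grip_width: 0.0485
gripper_force: 0.0
```

{"fn": "move_arm", "kwargs": {
  "steps": "-34.5 -14 12 0 0 0.093; -35.5 -10.5 12 0 0 0.093; 0 0 0 0 0 0; 0 0 0 0 0 0"
}}

```text
time: 10.5
tcp_pos: [0.4703, -0.2971, 0.2015]
ee_rot: [-180.0, -0.0, 60.1]
wrist_force: [0.5, 0.9, 0.8]
grip_width: 0.0484
gripper_force: 0.0
```

```bash
python3 - <<'E'
from h import *
d=snap('wrist','w8'); s=arm.state(); print(s['time'],s['tcp_pos'],s['ee_rot'],s['wrist_force'])
p=pix(d,[.469,-.2965,.108]);print('grip top',p)
g=d['img'].max(2); u,v=p.round().astype(int)
win=g[v-40:v+40,u-40:u+40]; n,l,st,c=cv2.connectedComponentsWithStats((win<60).astype(np.uint8)); 
for i in range(1,n):
    if st[i,4]>60: print(st[i],c[i]+[u-40,v-40])
cv2.imwrite('pics/w8c.png',cv2.resize(d['img'][v-90:v+90,u-120:u+120],None,fx=3,fy=3)); print(u,v)
plan([.469,-.2965,.089],60,4,s)
E
```

```text
10.55 [ 0.47138406 -0.29624372  0.20194048] [ 1.79983878e+02 -5.69886316e-02  6.02216657e+01] [0.28953362 1.82989011 0.86803409]
grip top [314.10939151 205.25197466]
[ 32  24  19  26 400] [315.105  201.9975]
314 205
-0.4 -0.5 28.2 0.0001 -0.0002 0.0010
-0.4 -0.5 28.2 0.0001 -0.0002 0.0010
-0.4 -0.5 28.2 0.0001 -0.0002 0.0010
-0.4 -0.5 28.2 0.0001 -0.0002 0.0010
dist 28.241482729999586
```

View pics/w8c.png

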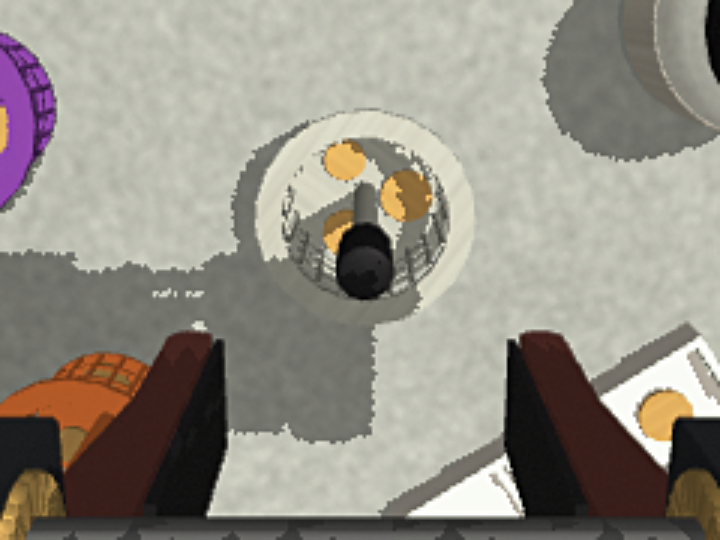

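The silver basket's grip top is at (315,205), as predicted, and the fingers straddle it. I go down and grip.

{"fn": "move_arm", "kwargs": {
  "steps": "-0.4 0 28 0 0 0; -0.4 0 28 0 0 0; -0.4 0 28 0 0 0; 0 0 28.5 0 0 0; 0 0 0 0 0 0"
}}

```text
time: 11.05
tcp_pos: [0.4692, -0.2958, 0.0864]
ee_rot: [-179.7, -0.1, 60.3]
wrist_force: [-0.6, 0.4, 0.9]
grip_width: 0.0484
gripper_force: 0.0
```

{"fn": "move_arm", "kwargs": {
  "steps": "0 0 0 0 0 0; 0 0 0 0 0 0; 0 0 0 0 0 0; 0 0 0 0 0 0",
  "gripper": 0,
  "grip_force": 10
}}

```text
time: 11.45
tcp_pos: [0.4704, -0.2994, 0.0904]
ee_rot: [179.9, 0.0, 60.0]
wrist_force: [0.7, -0.4, 1.0]
grip_width: 0.0198
gripper_force: 0.0
```

{"fn": "move_arm", "kwargs": {
  "steps": "0 0 -10 0 0 0; 0 0 -40 0 0 0; 0 0 -50 0 0 0; 0 0 -50 0 0 0; 0 0 -50 0 0 0"
}}

```text
time: 11.95
tcp_pos: [0.469, -0.2987, 0.2918]
ee_rot: [-180.0, -0.0, 60.0]
wrist_force: [1.0, -0.7, -2.9]
grip_width: 0.0148
gripper_force: 10.0
```

```bash
python3 - <<'E'
from h import *
s=dict(arm.state()); print(s['time'],s['tcp_pos'],s['ee_rot'],s['wrist_force'],s['grip_width'])
plan([.6412,-.0905,.300],90,8,s)
E
```

```text
11.95 [ 0.46899906 -0.29869526  0.29183444] [-1.79998567e+02 -2.45682951e-03  6.00425490e+01] [ 0.96311843 -0.72326497 -2.91815106] 0.014767722131006045
33.3 5.7 -1.0 -0.0000 -0.0000 -0.0654
32.9 7.8 -1.0 -0.0000 -0.0000 -0.0654
32.3 9.9 -1.0 -0.0000 -0.0000 -0.0654
31.6 12.0 -1.0 -0.0000 -0.0000 -0.0654
30.7 14.1 -1.0 -0.0000 -0.0000 -0.0654
29.7 16.0 -1.0 -0.0000 -0.0000 -0.0654
28.6 17.9 -1.0 -0.0000 -0.0000 -0.0654
27.4 19.8 -1.0 -0.0000 -0.0000 -0.0654
dist 33.788197177939374
```

{"fn": "move_arm", "kwargs": {
  "steps": "33.5 5.5 -2 0 0 -0.065; 33 8 -2 0 0 -0.065; 32.5 10 -2 0 0 -0.065; 31.5 12 -1 0 0 -0.065; 30.5 14 0 0 0 -0.065",
  "grip_force": 12
}}

```text
time: 12.45
tcp_pos: [0.5779, -0.1677, 0.2971]
ee_rot: [180.0, 0.0, 78.8]
wrist_force: [0.2, 0.6, -3.3]
grip_width: 0.0147
gripper_force: 12.0
```

{"fn": "move_arm", "kwargs": {
  "steps": "29.5 16 0 0 0 -0.065; 28.5 18 0 0 0 -0.065; 27 19.5 0 0 0 -0.065; 0 0 0 0 0 0; 0 0 0 0 0 0"
}}

```text
time: 12.95
tcp_pos: [0.6418, -0.0908, 0.2963]
ee_rot: [-180.0, -0.0, 89.9]
wrist_force: [0.4, -1.7, -1.4]
grip_width: 0.0147
gripper_force: 12.0
```

```bash
python3 - <<'E'
from h import *
d=snap('wrist','w9'); e=snap('side','side9'); f=snap('scene','scene9'); s=arm.state(); print(s['time'],s['tcp_pos'],s['ee_rot'],s['wrist_force'],s['grip_width'])
T=s['tcp_pos'];c=np.array([T[0],T[1],T[2]+.005-.047])
print('collar',pix(d,c),pix(e,c),pix(f,c),'ring',pix(d,[.6412,-.0905,.164]),pix(e,[.6412,-.0905,.164]),pix(f,[.6412,-.0905,.164]))
u,v=pix(e,c).astype(int);A=cv2.resize(e['img'][v-50:v+60,u-50:u+50],(400,440),interpolation=cv2.INTER_CUBIC)
B=cv2.resize(d['img'][80:300,220:420],(400,440),interpolation=cv2.INTER_CUBIC)
print('side org',u-50,v-50,'x4; wrist org 220,80 x2');cv2.imwrite('pics/pair.png',np.hstack([A,B]))
E
```

```text
13.1 [ 0.6413159  -0.0932098   0.29632571] [-1.79975431e+02  6.15814082e-02  8.96911624e+01] [-0.20342884  0.30519522 -3.05757409] 0.014486838930520204
collar [315.4841194  232.40660988] [325.17516207 125.16909148] [256.35818101 186.17948012] ring [315.38219179 192.70054966] [324.11244368 151.08646595] [260.37404434 211.45935229]
side org 275 75 x4; wrist org 220,80 x2
```

View pics/pair.png

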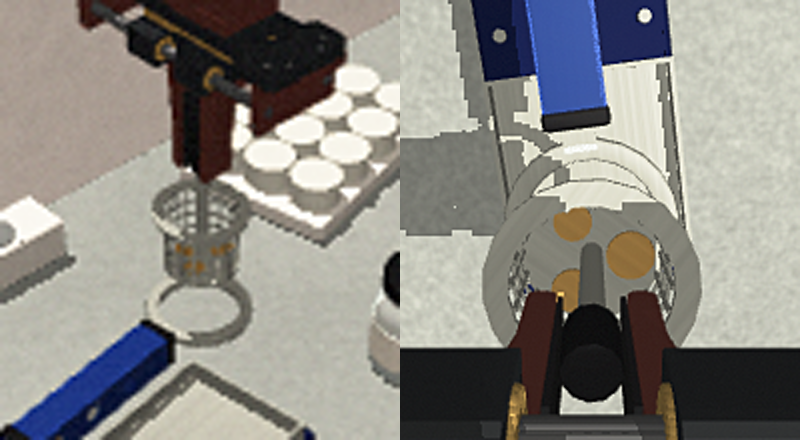

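The pair view shows the basket upright in the jaws. In the side view its collar centre is at about (325.3,126.5), directly above the ring at (325.3,152.8). The wrist view shows the upper arcs of both the collar and the ring. I'll fit both for the remaining offset.

```bash
python3 - <<'E'
from h import *
import itertools
d=load('w9');s=arm.state();T=s['tcp_pos']
g=cv2.GaussianBlur(cv2.cvtColor(d['img'],cv2.COLOR_BGR2GRAY),(0,0),.8).astype(np.float32)
G=np.minimum(np.hypot(cv2.Sobel(g,-1,1,0),cv2.Sobel(g,-1,0,1)),120)
E=np.array(d['extrinsics'])
def sc(c,r,a):
    P=np.c_[c[0]+r*np.cos(a),c[1]+r*np.sin(a),np.full(len(a),c[2])];Q=(P-E[:3,3])@E[:3,:3]
    u=d['fx']*Q[:,0]/Q[:,2]+d['cx'];v=d['fy']*Q[:,1]/Q[:,2]+d['cy']
    return cv2.remap(G,u.astype(np.float32),v.astype(np.float32),cv2.INTER_LINEAR).mean()
a1=np.radians(np.arange(-15,196,3))
c0=np.array([T[0],T[1],T[2]+.005-.047])
R=sorted(((sc(c0+np.array([i,j,k])*5e-4,.034,a1),i/2,j/2,k/2) for i in range(-6,7) for j in range(-10,11) for k in range(-30,20,2)),reverse=True)
for r in R[:6]: print('collar off mm',np.round(r,2))
a2=np.radians(np.r_[np.arange(20,75,2),np.arange(115,165,2)])
R=sorted(((sc([.6412+i*5e-4,-.0905+j*5e-4,.164],.038,a2)+sc([.6412+i*5e-4,-.0905+j*5e-4,.164],.029,np.radians(np.arange(50,131,3))),i/2,j/2) for i in range(-8,9) for j in range(-8,9)),reverse=True)
for r in R[:6]: print('ring off mm',np.round(r,2))
print(T)
E
```

```text
collar off mm [104.71   0.     1.5  -10.  ]
collar off mm [104.24   0.     2.    -8.  ]
collar off mm [103.82   0.     1.5   -9.  ]
collar off mm [103.8   0.    1.5 -11. ]
collar off mm [103.45   0.     2.    -7.  ]
collar off mm [102.1   0.    2.   -9. ]
ring off mm [194.38  -1.    -1.5 ]
ring off mm [192.87  -0.5   -1.5 ]
ring off mm [187.9  -1.5  -1.5]
ring off mm [187.77   0.    -1.5 ]
ring off mm [187.08  -1.    -1.  ]
ring off mm [185.98  -1.5   -1.  ]
[ 0.6413159  -0.0932098   0.29632571]
```

Relative to the ring the collar is off by about 0.5 mm in x and hangs 9 mm lower than nominal. I lower it to just above the ring and recheck.

{"fn": "move_arm", "kwargs": {
  "steps": "0 -0.5 10 0 0 0; 0 0 10 0 0 0; 0 0 7 0 0 0; 0 0 0 0 0 0; 0 0 0 0 0 0"
}}

```text
time: 13.6
tcp_pos: [0.6414, -0.0916, 0.2688]
ee_rot: [-180.0, -0.0, 89.8]
wrist_force: [0.9, -0.1, -1.9]
grip_width: 0.0146
gripper_force: 12.0
```

```bash
cat > fit.py <<'E'
from h import *
def run(name,dz=-.009):
    d=snap('wrist',name);s=arm.state();T=s['tcp_pos'];print(s['time'],T.round(4),s['wrist_force'].round(1),s['grip_width'])
    g=cv2.GaussianBlur(cv2.cvtColor(d['img'],cv2.COLOR_BGR2GRAY),(0,0),.8).astype(np.float32)
    G=np.minimum(np.hypot(cv2.Sobel(g,-1,1,0),cv2.Sobel(g,-1,0,1)),120);E=np.array(d['extrinsics'])
    def sc(c,r,a):
        a=np.radians(a);P=np.c_[c[0]+r*np.cos(a),c[1]+r*np.sin(a),np.full(len(a),c[2])];Q=(P-E[:3,3])@E[:3,:3]
        u=d['fx']*Q[:,0]/Q[:,2]+d['cx'];v=d['fy']*Q[:,1]/Q[:,2]+d['cy']
        return cv2.remap(G,u.astype(np.float32),v.astype(np.float32),cv2.INTER_LINEAR).mean()
    c0=np.array([T[0],T[1],T[2]-.042]);A=np.arange(-15,196,3)
    R=sorted(((sc(c0+np.array([i,j,k])*5e-4,.034,A),i/2,j/2,k/2) for i in range(-6,7) for j in range(-10,11) for k in range(-26,-6,2)),reverse=True)[:8]
    m=np.mean([r[1:] for r in R],0);print('collar off',m,(c0+m/1000).round(4))
    A=np.r_[np.arange(20,75,2),np.arange(115,165,2)];c=np.array([.6412,-.0905,.164])
    R=sorted(((sc(c+np.array([i,j,0])*5e-4,.038,A),i/2,j/2) for i in range(-8,9) for j in range(-8,9)),reverse=True)[:8]
    n=np.mean([r[1:] for r in R],0);r=c[:2]+n/1000;print('ring',r.round(4),'shift needed mm',((r-(c0+m/1000)[:2])*1000).round(2))
E
python3 -c "
from fit import *
run('w10')"
```

```text
13.65 [ 0.6416 -0.0915  0.2692] [-0.9  0.  -2.4] 0.014635026500792918
collar off [-0.75 -0.75 -9.5 ] [ 0.6409 -0.0923  0.2177]
ring [ 0.6404 -0.0917] shift needed mm [-0.51  0.6 ]
```

{"fn": "move_arm", "kwargs": {
  "steps": "0.5 -0.5 6 0 0 0; 0 0 8 0 0 0; 0 0 8 0 0 0; 0 0 8 0 0 0; 0 0 0 0 0 0"
}}

```text
time: 14.15
tcp_pos: [0.6401, -0.0911, 0.2373]
ee_rot: [-179.8, -0.0, 89.8]
wrist_force: [-0.3, -0.5, -1.5]
grip_width: 0.0148
gripper_force: 12.0
```

{"fn": "move_arm", "kwargs": {
  "steps": "0 0 5 0 0 0; 0 0 5 0 0 0; 0 0 3 0 0 0; 0 0 0 0 0 0; 0 0 0 0 0 0"
}}

```text
time: 14.65
tcp_pos: [0.6411, -0.091, 0.2262]
ee_rot: [180.0, -0.0, 89.8]
wrist_force: [-0.2, -0.5, -3.0]
grip_width: 0.0149
gripper_force: 12.0
```

{"fn": "move_arm", "kwargs": {
  "steps": "0 0 2 0 0 0; 0 0 2 0 0 0; 0 0 0 0 0 0; 0 0 0 0 0 0"
}}

```text
time: 15.05
tcp_pos: [0.641, -0.0911, 0.2221]
ee_rot: [-180.0, -0.0, 89.8]
wrist_force: [-0.7, 0.5, -2.4]
grip_width: 0.0145
gripper_force: 12.0
```

{"fn": "move_arm", "kwargs": {
  "steps": "0 0 1 0 0 0; 0 0 1 0 0 0; 0 0 0 0 0 0; 0 0 0 0 0 0"
}}

```text
time: 15.45
tcp_pos: [0.641, -0.0911, 0.2201]
ee_rot: [-180.0, 0.0, 89.8]
wrist_force: [-0.7, 0.1, -2.9]
grip_width: 0.015
gripper_force: 12.0
```

{"fn": "move_arm", "kwargs": {
  "steps": "0 0 1 0 0 0; 0 0 1 0 0 0; 0 0 0 0 0 0; 0 0 0 0 0 0"
}}

```text
time: 15.85
tcp_pos: [0.641, -0.0911, 0.2181]
ee_rot: [-180.0, -0.0, 89.8]
wrist_force: [-0.2, -0.2, -1.4]
grip_width: 0.0147
gripper_force: 12.0
```

{"fn": "move_arm", "kwargs": {
  "steps": "0 0 1 0 0 0; 0 0 0 0 0 0; 0 0 0 0 0 0"
}}

```text
time: 16.15
tcp_pos: [0.641, -0.091, 0.2172]
ee_rot: [-180.0, 0.0, 89.8]
wrist_force: [-0.2, -0.2, -0.9]
grip_width: 0.0146
gripper_force: 12.0
```

{"fn": "move_arm", "kwargs": {
  "steps": "0 0 1 0 0 0; 0 0 0 0 0 0; 0 0 0 0 0 0"
}}

```text
time: 16.45
tcp_pos: [0.641, -0.0911, 0.2161]
ee_rot: [-180.0, 0.0, 89.8]
wrist_force: [0.5, 0.3, -2.0]
grip_width: 0.0147
gripper_force: 12.0
```

{"fn": "move_arm", "kwargs": {
  "steps": "0 0 1 0 0 0; 0 0 0 0 0 0; 0 0 0 0 0 0"
}}

```text
time: 16.75
tcp_pos: [0.6412, -0.0912, 0.2155]
ee_rot: [180.0, 0.0, 89.8]
wrist_force: [-0.5, 0.2, 0.6]
grip_width: 0.0145
gripper_force: 12.0
```

{"fn": "move_arm", "kwargs": {
  "steps": "0 0 1 0 0 0; 0 0 0 0 0 0; 0 0 0 0 0 0"
}}

```text
time: 17.05
tcp_pos: [0.6413, -0.0917, 0.2149]
ee_rot: [179.9, 0.0, 89.8]
wrist_force: [-1.3, -2.2, 4.6]
grip_width: 0.0146
gripper_force: 12.0
```

```bash
python3 -c "
from fit import *
run('w11')"
```

```text
17.1 [ 0.6413 -0.0916  0.2149] [-2.  -2.8  5.6] 0.01475751158264289
collar off [ 2.6875  2.5    -8.375 ] [ 0.644  -0.0891  0.1645]
ring [ 0.6421 -0.0918] shift needed mm [-1.94 -2.61]
```

Contact at about 8 N, with a small lateral bias towards -x and -y. I relieve that and let go slowly.

{"fn": "move_arm", "kwargs": {
  "steps": "-1 -1 -1.5 0 0 0; 0 0 0 0 0 0; 0 0 0 0 0 0"
}}

```text
time: 17.4
tcp_pos: [0.6397, -0.0919, 0.2152]
ee_rot: [-180.0, -0.0, 89.8]
wrist_force: [0.5, -0.6, -1.2]
grip_width: 0.015
gripper_force: 12.0
```

{"fn": "move_arm", "kwargs": {
  "steps": "0 0 0 0 0 0; 0 0 0 0 0 0; 0 0 0 0 0 0",
  "gripper": 40
}}

```text
time: 17.7
tcp_pos: [0.6402, -0.0918, 0.2157]
ee_rot: [180.0, -0.0, 89.8]
wrist_force: [-0.0, -0.7, -0.6]
grip_width: 0.0339
gripper_force: 0.0
```

```bash
python3 - <<'E'
from h import *
d=snap('wrist','w12');e=snap('side','side12');f=snap('scene','scene12');s=arm.state();print(s['time'],s['tcp_pos'],s['wrist_force'],s['grip_width'])
for z,n in((.214,'grip'),(.228,'grip top'),(.167,'collar')): print(n,[pix(k,[.641,-.0913,z]).round(1).tolist() for k in(d,e,f)])
for k,o in((e,'side'),(f,'scene'),(d,'wrist')):
    u,v=pix(k,[.641,-.0913,.214]).astype(int);w=k['img'].max(2)[v-30:v+30,u-22:u+22]
    n,l,st,c=cv2.connectedComponentsWithStats((w<55).astype(np.uint8))
    for i in range(1,n):
        if st[i,4]>25: print(o,st[i]+[u-22,v-30,0,0,0],c[i]+[u-22,v-30])
E
```

```text
17.85 [ 0.64009109 -0.09197741  0.21571961] [-0.11939332  0.89074694  0.75159028] 0.03512104156990877
grip [[318.2, 255.8], [324.6, 137.3], [258.5, 197.9]]
grip top [[318.4, 269.1], [324.6, 133.3], [258.0, 194.0]]
collar [[317.5, 224.0], [324.4, 150.2], [260.1, 210.5]]
side [305 107  41  39 761] [327.93298292 121.62943495]
side [310 155   9  12  47] [314.76595745 161.34042553]
scene [236 167  43  41 975] [253.69641026 182.12102564]
wrist [ 298  232   33   50 1322] [314.0279879  256.64372163]
```

{"fn": "move_arm", "kwargs": {
  "steps": "0 0 -5 0 0 0; 0 0 -15 0 0 0; 0 0 -30 0 0 0; 0 0 -40 0 0 0; 0 0 -20 0 0 0"
}}

```text
time: 18.35
tcp_pos: [0.6413, -0.0917, 0.3308]
ee_rot: [179.7, 0.0, 89.8]
wrist_force: [0.3, 0.1, -0.1]
grip_width: 0.0353
gripper_force: 0.0
```

{"fn": "move_arm", "kwargs": {
  "steps": "-25 0 -15 0 0 0; -15 0 0 0 0 0; 0 0 0 0 0 0; 0 0 0 0 0 0"
}}

```text
time: 18.75
tcp_pos: [0.6393, -0.1321, 0.3396]
ee_rot: [-179.9, -0.0, 89.8]
wrist_force: [0.1, 0.1, -0.2]
grip_width: 0.0352
gripper_force: 0.0
```

```bash
python3 - <<'E'
from h import *
d=snap('wrist','w13');e=snap('side','side13');f=snap('scene','scene13');s=arm.state();print(s['time'],s['tcp_pos'],s['wrist_force'],s['grip_width'])
for z,n in((.214,'grip'),(.228,'grip top'),(.167,'collar')): print(n,[pix(k,[.641,-.0913,z]).round(1).tolist() for k in(d,e,f)])
for k,o in((e,'side'),(f,'scene'),(d,'wrist')):
    u,v=pix(k,[.641,-.0913,.214]).astype(int);w=k['img'].max(2)[v-30:v+30,u-30:u+30]
    n,l,st,c=cv2.connectedComponentsWithStats((w<60).astype(np.uint8))
    for i in range(1,n):
        if st[i,4]>12: print(o,st[i]+[u-30,v-30,0,0,0],c[i]+[u-30,v-30])
# collar fit (x,y,z) in the wrist view, full circle
g=cv2.GaussianBlur(cv2.cvtColor(d['img'],cv2.COLOR_BGR2GRAY),(0,0),.8).astype(np.float32)
G=np.minimum(np.hypot(cv2.Sobel(g,-1,1,0),cv2.Sobel(g,-1,0,1)),120);E=np.array(d['extrinsics']);A=np.radians(np.arange(0,360,4))
def sc(c,r):
    P=np.c_[c[0]+r*np.cos(A),c[1]+r*np.sin(A),np.full(len(A),c[2])];Q=(P-E[:3,3])@E[:3,:3]
    return cv2.remap(G,(d['fx']*Q[:,0]/Q[:,2]+d['cx']).astype(np.float32),(d['fy']*Q[:,1]/Q[:,2]+d['cy']).astype(np.float32),cv2.INTER_LINEAR).mean()
for nm,r,z in(('ring',.038,.164),('collar',.034,.167)):
    R=sorted(((sc([.641+i*5e-4,-.0915+j*5e-4,z],r),.641+i*5e-4,-.0915+j*5e-4) for i in range(-10,11) for j in range(-10,11)),reverse=True)[:4];print(nm,np.round(R,4).tolist())
E
```

```text
18.9 [ 0.6395804  -0.13069004  0.33975764] [ 0.1984055   1.37573044 -0.31619855] 0.03544444378342108
grip [[318.1, 145.9], [324.6, 137.3], [258.5, 197.9]]
grip top [[318.2, 147.6], [324.6, 133.3], [258.0, 194.0]]
collar [[317.8, 141.0], [324.4, 150.2], [260.1, 210.5]]
side [323 132   5  11  50] [325.02 137.1 ]
side [310 155   9  12  54] [314.75925926 161.72222222]
scene [228 177   6  15  66] [229.89393939 184.04545455]
scene [257 194   5  10  45] [259.04444444 198.44444444]
scene [271 221   3   6  13] [271.61538462 223.69230769]
wrist [307 136  19  21 289] [315.57439446 146.33564014]
ring [[95.1415, 0.642, -0.0915], [95.0962, 0.6425, -0.0915], [94.5305, 0.6425, -0.092], [94.4509, 0.643, -0.093]]
collar [[69.7917, 0.646, -0.096], [69.4364, 0.646, -0.0955], [68.9233, 0.646, -0.095], [68.9158, 0.646, -0.0965]]
```

```bash
python3 - <<'E'
from h import *
d=load('w13');e=load('side13');f=load('scene13')
p=tri((e,325.02,137.1),(f,259.04,198.44));q=tri((e,325.02,137.1),(f,259.04,198.44),(d,315.57,146.3));print('grip 2cam',p.round(4),'3cam',q.round(4))
print('wrist grip at z.218',atz(d,315.57,146.3,.216).round(4))
g=cv2.GaussianBlur(cv2.cvtColor(d['img'],cv2.COLOR_BGR2GRAY),(0,0),.7).astype(np.float32)
rr=np.arange(.026,.043,.0005)
X=[]
for a in range(0,360,15):
    S=0
    for b in(-4,-2,0,2,4):
        P=np.array([pix(d,[.6415+r*np.cos(np.radians(a+b)),-.0915+r*np.sin(np.radians(a+b)),.165]) for r in rr],np.float32)
        S=S+cv2.remap(g,P[:,:1],P[:,1:],cv2.INTER_LINEAR).ravel()/5
    print(a,S[::2].astype(int))
E
```

```text
grip 2cam [ 0.6404 -0.0912  0.2135] 3cam [ 0.6398 -0.0914  0.2134]
wrist grip at z.218 [ 0.639  -0.0914  0.216 ]
0 [223 223 224 224 223 221 218 221 215 206 190 141 115 150 204 211 197]
15 [222 222 223 222 223 222 220 218 212 223 202 139 113 150 208 213 196]
30 [227 226 225 225 224 223 222 223 226 229 207 148 122 119 120 133 161]
45 [226 224 224 224 223 223 222 222 226 229 215 203 218 225 220 200 168]
60 [222 222 221 221 221 220 218 221 226 228 218 197 206 220 220 220 220]
75 [214 223 221 221 220 220 220 219 221 223 214 194 203 218 219 218 218]
90 [183 217 221 220 220 220 221 215 211 229 226 214 214 218 219 221 206]
105 [149 197 219 219 218 218 219 220 223 231 224 215 214 216 216 219 212]
120 [212 215 219 220 220 218 217 218 217 202 188 179 186 210 215 214 213]
135 [209 199 203 213 215 217 217 219 221 209 193 173 143 145 146 154 166]
150 [189 191 199 209 214 215 215 218 221 210 173 146 129 122 123 123 123]
165 [154 151 179 209 215 212 211 213 215 211 177 143 122 115 101  94 102]
180 [107 108 113 122 155 204 216 215 215 209 171 119  89 101 118 119 115]
195 [124 120 135 168 197 210 213 213 214 204 166 128 105 122 142 130 117]
210 [153 150 175 207 213 210 208 200 192 174 149 127 133 146 137 123 121]
225 [128 134 128 124 121 120 121 121 120 119 115 138 185 211 211 210 209]
240 [143 130 123 124 124 124 124 124 123 118 119 157 201 200 171 145 140]
255 [177 166 147 138 135 131 128 127 130 130 127 129 151 163 140  91  53]
270 [190 208 214 214 214 214 213 212 210 206 190 147  87  49  41  39  35]
285 [207 217 217 217 217 216 215 213 212 208 195 155  89  50  43  42  36]
300 [216 218 216 217 219 221 220 217 216 212 184 142 150 164 140  97  62]
315 [218 218 221 223 223 220 218 216 217 215 208 212 219 210 183 153 136]
330 [219 218 222 224 223 221 218 218 220 217 207 210 222 220 201 181 172]
345 [223 220 219 220 223 223 220 219 221 220 196 153 127 127 124 125 156]
```

```bash
python3 -c "
from h import *
print(arm.job_done())"
```

```text
the job is handed in; nothing more can be done
None
```

The job is handed in, result not reported: the sleeve is drawn out about 37 mm with the button popped through the next hole, and the basket hangs in the ring, let go, with its grip within about 1 mm of the seated height and the ring's centre by camera.

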